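# Ring the beach bell and shut the key drawer

### The job

Move the steel lighter case out of the sweep of the turn-bell with the longest key, leaving it standing on the shelf. Then twist that bell's key clockwise to its stop and let it go so that it springs back, and finally push the tip-out drawer fully shut. Leave the two bells with shorter keys unturned and the other things where they are.

Things in the scene. Friction and masses are not known exactly. Their poses are not given: they have to be found in the camera images.
- bell_long: turn-bell with the longest key, fixed to the shelf: wood foot 68 mm across, 8 high; brass dome 60 across, top at 36 mm. Origin: centre of the underside, on the key's vertical axis. At rest the key's blade runs along body y, 50 mm to either side (100 tip to tip); 8 mm thick, its edges 46 and 66 mm above the shelf, on a 12 mm stem. A boss on the axis rises to 69 mm
- key_long (a joint): turn of the long key in rad: 0 at rest, grows clockwise seen from above (the wing at the body's +y swings to its +x, the wing at -y swings to its -x) to the stop at 1.45; a spring drives it back to 0 (about 4 N at the wing near the stop)
- bell_mid: look-alike bell, same foot, dome and heights, key 72 mm tip to tip (36 mm either side); origin and axes as for bell_long
- key_mid (a joint): turn of the middle key in rad, 0 at rest; leave alone
- bell_short: look-alike bell, same foot, dome and heights, key 50 mm tip to tip (25 mm either side); origin and axes as for bell_long
- key_short (a joint): turn of the short key in rad, 0 at rest; leave alone
- case: loose steel flip-top lighter case standing on end close to bell_long, in the way of the wing that starts at the bell's -y: 13 mm (x) by 38 mm (y) by 57 mm high, about 90 g; origin: centre of the underside, z up
- drawer (a joint): tilt of the tip-out drawer in rad: 0 shut, grows as its top leans out of the cabinet, up to 0.7; hinged along its lower edge, stiff enough to stay where it is left (about 2 to 3 N at its knob)
- drawer_knob (a point): centre of the brass knob (24 mm across, 12 mm thick; its front face is 36 mm in front of the hinge line when shut) near the top of the drawer front, 104 mm above the hinge line and, when shut, 144 mm above the shelf
- cabinet: whitewashed cabinet fixed to the shelf, 120 mm deep (x), 200 mm wide (y), 180 mm high; origin: centre of the underside; its front faces its own -x. The drawer's hinge line lies along its y axis at x = -60 mm, 40 mm up; the drawer front is 166 mm wide, 14 mm thick and reaches 123 mm above the hinge line
- conch: loose conch shell, 130 mm long (x), 70 mm across and high; origin under its middle; leave in place
- carkey: loose turquoise plastic car key lying flat, 78 mm long (x, from -33 to +45 mm), 30 mm wide, 12 mm high; leave in place
- stopper: loose sea-glass bottle stopper standing upright, 36 mm across, 49 mm high; origin: centre of the underside; leave in place
- pebble: loose grey pebble, 48 mm across, 22 mm high; origin: centre of the underside; leave in place

How it is judged:
On the way, in this order (a step that is already met when the one before it is completed fails the run):
1. the lighter case stands on the shelf, let go, its centre more than 85 mm from the axis of the long-keyed bell (horizontal distance between case and bell_long above 0.085 m and angle between case's own z axis and vertical below 0.15 rad and height (world z) of case below 0.006 m and linear speed of case below 0.02 m/s and contact force between case and the fingers below 0.2 N), for 0.2 s.
2. the long key is twisted clockwise to its stop (past 1.35 of 1.45 rad) for a moment (value of joint key_long above 1.35 rad), for 0.1 s.
3. the long key is let go and has sprung back to rest (below 0.08 rad) (value of joint key_long below 0.08 rad and contact force between bell_long and the fingers below 0.2 N), for 0.2 s.
4. the tip-out drawer is pushed fully shut (within 0.04 rad) (value of joint drawer below 0.04 rad), for 0.2 s.
At the end, for the whole second after the job is handed in: The drawer is shut within 0.04 rad, the long key is back at rest (below 0.08 rad), the lighter case stands upright on the shelf with its centre more than 85 mm from that bell's axis, and the robot touches nothing (value of joint drawer below 0.04 rad and value of joint key_long below 0.08 rad and horizontal distance between case and bell_long above 0.085 m and angle between case's own z axis and vertical below 0.15 rad and height (world z) of case below 0.006 m and linear speed of case below 0.02 m/s and contact force between each of the arm, the fingers and anything else below 0.5 N).
It fails at once if a bell with a shorter key is turned by more than 0.2 rad (value of joint any of key_mid, key_short above 0.2 rad).
It fails at once if the lighter case is tipped by more than 0.5 rad (angle between case's own z axis and vertical above 0.5 rad).
It fails at once if the conch, car key, stopper or pebble is moved by more than 25 mm (distance of any of conch, carkey, stopper, pebble from where it was at the start of the episode above 0.025 m).
It also fails if it takes over 58 s, if anything falls off the work surface, if the arm or the gripper's body presses on something with over 40 N, if the wrist force passes 120 N, or if a joint passes its speed limit or range.

### The arm

A 6-joint arm with a two-finger parallel gripper is mounted at the origin on the work surface. World frame = base frame: x ahead of the robot, y to its left, z up, the work surface at z = 0. Lengths are in m, angles in rad, forces in N, time in s.
With the tool pointing down it reaches from about 0.375 to 0.9 m from the base axis. Payload 3.1 kg.
Tool frame: the origin (TCP) lies between the finger pads; the fingertips stand 17 mm ahead of it and the grasp point (between the pads) lies 2 mm behind it; z points along the fingers, y is the direction in which the jaws open and shut (so a half turn about z gives the same grasp; the last joint's range is limited). The gripper opens to 85 mm and grips with 20 to 120 N. Pads are 22 mm wide; open, the fingers measure 114 mm over their backs; the gripper's body (76 mm by 85 mm) begins 54 mm behind the grasp point. The pads swing forward as they close: fully open they stand 13 mm farther back than shut.
Start: joints at [1.101, 0.527, 1.433, -0, 1.181, -0.178], TCP at [0.18, 0.599, 0.222] pointing down, gripper open.
Joint ranges: [-3.08, 3.08], [-0.75, 2.2], [0.22, 2.44], [-1.43, 4.57], [0, 2.65], [-2.85, 2.85]. Speed limits (rad/s): [2.79, 2.79, 3.14, 3.14, 3.14, 3.14].

### API

Orientations are given as a unit quaternion [x, y, z, w].
In Python, from station import manip, snapshot, camera_info, sign_off, search_frame, landmark_of gives the robot as it stands.
- The arm moves only by the tool play_rows, never from a script. Its argument "rows" is a list of rows, each an object of numbers: "grip": the finger opening in cm, from 0 to 8.54; "x", "y", "z": the shift along the world's x, y, z in cm; "roll": the turn about the world's z in rad. A call has 1 to 20 rows; each row is the pose to reach, as a shift and turn from the pose measured when the call began; what a row does not reach only later rows make up. A row lasts 1/10 s, in which the tool goes at most 50 mm and 8.59 degrees, less where a joint would pass 70% of its speed; a pose out of reach is approached as far as the arm can. A call with a gripper value outside its range is refused whole. The fingers move at their own pace and stop on an object; "grip_force" is the grip in N (left out, the last holds). Time passes only in rows, so rows that repeat a pose let the fingers close. It gives the time, the measured TCP pose, the force and the opening at its end, in the units of the state.
- manip.sense(): the state, without advancing time (a new reading comes with each control period).
- snapshot(name): name is "side" or "top"; returns the picture (420x560x3 uint8, red, green, blue); there is no depth.
- camera_info(name): a dict with "fx", "fy", "cx", "cy" (pixels), "R" (3x3) and "t" (3): a world point X has camera coordinates R X + t. Camera axes: x right, y down, z forward; pixel columns grow to the right and rows downward; lengths in m; the calibration is good to about 2 mm. A picture is of the moment at which its call begins. camera_info takes no time and is no camera call.
- sign_off(): hands the job in, once; it reports no verdict.
Trained networks look in the newest picture that a camera, given by its name, has taken for a name from the list of things; names that differ only in an ending like _2 or _b are one class to them, and where a whole thing is asked for, a point or a joint stands for the part that bears it (a point fixed in the world has none). Each returns a list of dicts, best first, with "score" (0 to 1); they miss things now and then, are a little off and sometimes report something else, mostly with a low value. They report only what shows in the picture. A call takes as long as a camera call.
- search_frame(label, camera): "point" ([column, row] in pixels, amid what is visible of it).
- landmark_of(label, camera): "point" ([column, row] in pixels: a listed point, or the origin of a listed thing).
The state is a dict: "t": time; "q": joint angles; "qd": joint speeds; "tau": joint torques, N m; "tcp_pos": TCP position; "tool_rot": TCP orientation; "force": force on the tool from outside, world axes, zero at the start; "ft_torque": the same for the moment, N m; "finger_gap": opening from 0.0 (shut) to 1.0 (fully open).
Only numpy, scipy, OpenCV 4.12 (cv2) and the standard library are available. Lean on these libraries where they do the work, as an engineer would, in place of code of your own. Each camera call takes 0.05 s, during which the arm holds its last target. There are 200 camera calls.

## Working session

There is one attempt and no reset: what is moved stays moved. The work goes in short steps, Python scripts to look and compute and a tool call to move; the robot and the scene stay as the last step left them, time stands still between calls to the robot, and variables do not carry over. Pictures are saved under pics/ and viewed, and the job is handed in when it is done.

Besides the shell and the picture viewer there is one more tool, called after "Request:" as name([rows], argument=value, ...), one row to a line, values as JSON. play_rows: Moves the arm, as the interface text tells. Its arguments: {"type":"object","properties":{"rows":{"type":"array","items":{"type":"object","properties":{"grip":{"type":"number"},"x":{"type":"number"},"y":{"type":"number"},"z":{"type":"number"},"roll":{"type":"number"}}}},"grip_force":{"type":"number"}},"required":["rows"]}

```bash
mkdir -p pics
cat > h.py <<'E'
import numpy as np, cv2
from station import manip, snapshot, camera_info, sign_off, search_frame, landmark_of
def ray(cam,p,z):
    c=camera_info(cam);R=np.array(c['R']);t=np.array(c['t'])
    d=R.T@np.array([(p[0]-c['cx'])/c['fx'],(p[1]-c['cy'])/c['fy'],1]);o=-R.T@t
    return o+d*(z-o[2])/d[2]
def proj(cam,X):
    c=camera_info(cam);v=np.array(c['R'])@np.array(X)+np.array(c['t'])
    return np.array([c['fx']*v[0]/v[2]+c['cx'],c['fy']*v[1]/v[2]+c['cy']])
def save(cam,name):
    im=snapshot(cam);cv2.imwrite(f'pics/{name}.png',im[:,:,::-1]);return im
E
python3 - <<'E'
from h import *
np.set_printoptions(precision=3,suppress=True)
for c in ('top','side'):
    save(c,c+'0'); i=camera_info(c);print(c,-np.array(i['R']).T@np.array(i['t']),i['fx'])
    for l in ['bell_long','bell_mid','bell_short','case','cabinet','conch','carkey','stopper','pebble','drawer_knob']:
        print(l,[(np.round(d['point']),round(d['score'],2),ray(c,d['point'],0)[:2]) for d in landmark_of(l,c)[:2]])
print(manip.sense())
E
```

```text
top [0.404 0.03  1.205] 478.63324194198145
bell_long [(array([320., 203.]), 0.58, array([ 0.577, -0.116]))]
bell_mid [(array([381., 207.]), 0.95, array([ 0.568, -0.272])), (array([269., 202.]), 0.43, array([0.575, 0.013]))]
bell_short [(array([267., 203.]), 0.92, array([0.573, 0.019]))]
case [(array([330., 220.]), 0.46, array([ 0.532, -0.142]))]
cabinet [(array([160., 167.]), 0.69, array([0.66 , 0.293]))]
conch [(array([284., 148.]), 0.61, array([ 0.717, -0.022]))]
carkey [(array([300., 267.]), 0.84, array([ 0.413, -0.068]))]
stopper [(array([382., 206.]), 0.56, array([ 0.571, -0.275])), (array([358., 262.]), 0.5, array([ 0.427, -0.211]))]
pebble [(array([358., 163.]), 0.64, array([ 0.681, -0.215]))]
drawer_knob [(array([155., 207.]), 0.78, array([0.557, 0.302])), (array([358., 261.]), 0.57, array([ 0.432, -0.213]))]
side [ 0.145 -0.688  0.845] 500.6748152755506
bell_long [(array([300., 307.]), 0.66, array([ 0.524, -0.139]))]
bell_mid [(array([356., 343.]), 0.8, array([ 0.572, -0.27 ]))]
bell_short [(array([286., 251.]), 0.66, array([0.581, 0.016]))]
case [(array([300., 306.]), 0.82, array([ 0.524, -0.137]))]
cabinet [(array([261., 179.]), 0.76, array([0.664, 0.292]))]
conch [(array([342., 237.]), 0.9, array([ 0.724, -0.01 ]))]
carkey [(array([238., 299.]), 0.84, array([ 0.419, -0.055]))]
stopper [(array([282., 348.]), 0.87, array([ 0.439, -0.207]))]
pebble []
drawer_knob [(array([218., 162.]), 0.72, array([0.593, 0.424]))]
{'t': 1.1, 'q': array([ 1.101,  0.527,  1.433,  0.   ,  1.181, -0.178]), 'qd': array([ 0.   ,  0.001,  0.002,  0.001, -0.   ,  0.002]), 'tau': array([  0.001, -44.233, -17.843,  -0.   ,   0.001,   0.   ]), 'tcp_pos': array([0.18 , 0.599, 0.222]), 'tool_rot': array([ 0.145,  0.989,  0.   , -0.   ]), 'force': array([0.462, 0.732, 0.165]), 'ft_torque': array([ 0.003,  0.008, -0.051]), 'finger_gap': 0.999889264921939}
```

Run:
```python
import cv2
a=cv2.imread('pics/top0.png')[130:290,110:420];cv2.imwrite('pics/top0c.png',cv2.resize(a,(775,400),interpolation=2))
a=cv2.imread('pics/side0.png')[100:380,180:400];cv2.imwrite('pics/side0c.png',cv2.resize(a,(471,600),interpolation=2))
a=cv2.imread('pics/top0.png')[180:240,290:350];cv2.imwrite('pics/top0d.png',cv2.resize(a,(600,600),interpolation=2))
```

```text
(no output)
```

View pics/top0c.png

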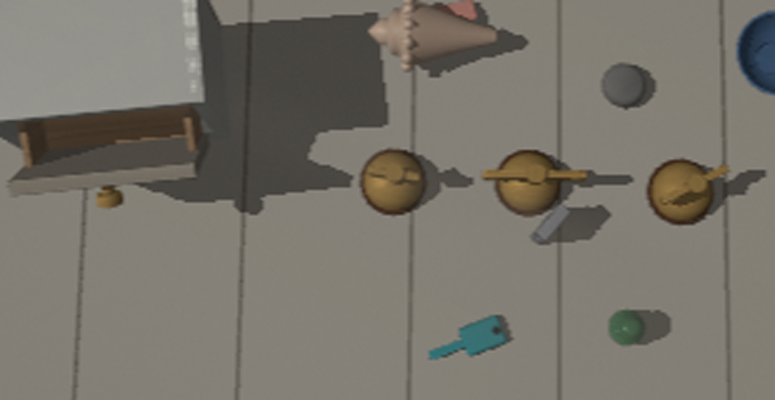

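View pics/side0c.png

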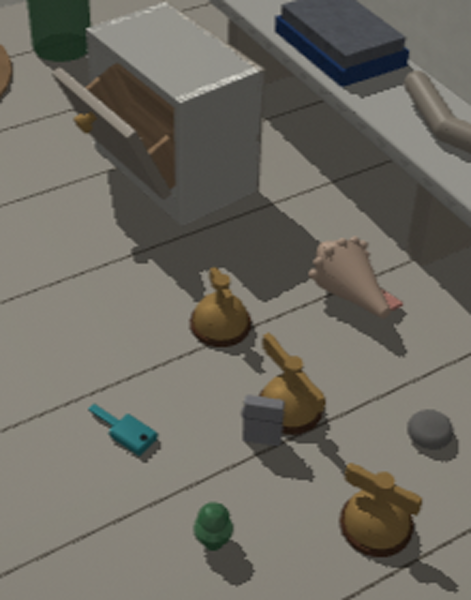

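View pics/top0d.png

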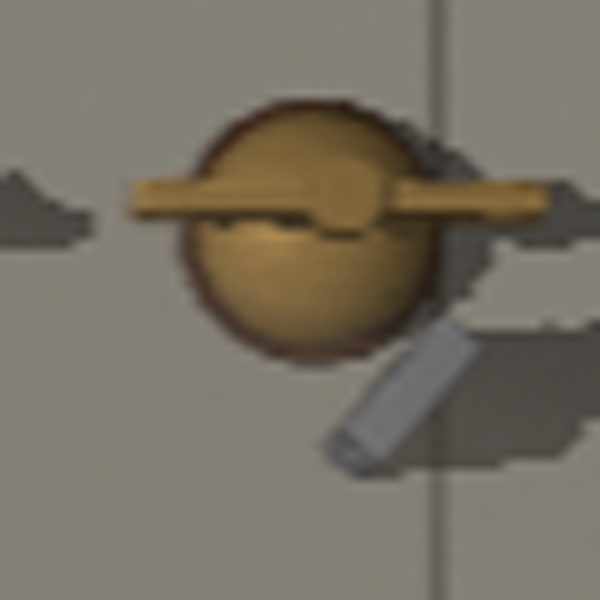

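Run:
```python
from h import *
np.set_printoptions(precision=4,suppress=True)
k=lambda x,y:(290+x/10-.05,180+y/10-.05)
for n,p,z in [('tipL',k(130,198),.066),('tipR',k(548,199),.066),('boss',k(347,195),.069),('footL',k(184,235),.008),('footR',k(440,235),.004),('footT',k(312,99),.004),('footB',k(312,364),.008),
 ('c1',k(452,322),.057),('c2',k(484,347),.057),('c3',k(380,462),.057),('c4',k(340,430),.057)]:print(n,ray('top',p,z)[:2])
q=lambda x,y:(110+x/2.5,130+y/2.5)
for n,p in [('drwL',q(10,183)),('drwR',q(198,163)),('knob',q(109,200))]:
    for z in (.13,.15): print(n,z,ray('top',p,z)[:2])
for n,p in [('cabTopR',q(205,100)),('cabFL',q(0,121))]: print(n,ray('top',p,.18)[:2])
# side view: case top corners, bell tips
s=lambda x,y:(180+x/2.14,100+y/2.14)
for n,p,z in [('tipN(+y)',s(268,338),.066),('tip-y',s(318,395),.066),('caseTopFace c',s(264,402),.057),('boss',s(293,368),.069),('caseBotL',s(243,440),0),('caseBotR',s(281,445),0)]:print('side',n,ray('side',p,z)[:2])
```

```text
tipL [ 0.5739 -0.0671]
tipR [ 0.5756 -0.1682]
boss [ 0.5752 -0.1191]
footL [ 0.5734 -0.0858]
footR [ 0.5752 -0.1514]
footT [ 0.6096 -0.1187]
footB [ 0.5411 -0.1183]
c1 [ 0.5464 -0.1462]
c2 [ 0.5405 -0.154 ]
c3 [ 0.5121 -0.1288]
c4 [ 0.5196 -0.1191]
drwL 0.13 [0.5482 0.3644]
drwL 0.15 [0.5455 0.3582]
drwR 0.13 [0.5697 0.1965]
drwR 0.15 [0.5667 0.1934]
knob 0.13 [0.5344 0.2749]
knob 0.15 [0.532  0.2704]
cabTopR [0.6176 0.1849]
cabFL [0.5954 0.3608]
side tipN(+y) [ 0.5723 -0.0762]
side tip-y [ 0.5739 -0.1627]
side caseTopFace c [ 0.5291 -0.1383]
side boss [ 0.5704 -0.1244]
side caseBotL [ 0.513  -0.1295]
side caseBotR [ 0.5423 -0.1533]
```

Request:
play_rows([
  {"x":35,"y":-73.6,"z":-2,"roll":-2.04,"grip":4.8},
  {"x":35,"y":-73.6,"z":-2,"roll":-2.04,"grip":4.8},
  {"x":35,"y":-73.6,"z":-2,"roll":-2.04,"grip":4.8},
  {"x":35,"y":-73.6,"z":-2,"roll":-2.04,"grip":4.8},
  {"x":35,"y":-73.6,"z":-2,"roll":-2.04,"grip":4.8},
  {"x":35,"y":-73.6,"z":-2,"roll":-2.04,"grip":4.8},
  {"x":35,"y":-73.6,"z":-2,"roll":-2.04,"grip":4.8},
  {"x":35,"y":-73.6,"z":-2,"roll":-2.04,"grip":4.8},
  {"x":35,"y":-73.6,"z":-2,"roll":-2.04,"grip":4.8},
  {"x":35,"y":-73.6,"z":-2,"roll":-2.04,"grip":4.8},
  {"x":35,"y":-73.6,"z":-2,"roll":-2.04,"grip":4.8},
  {"x":35,"y":-73.6,"z":-2,"roll":-2.04,"grip":4.8},
  {"x":35,"y":-73.6,"z":-2,"roll":-2.04,"grip":4.8},
  {"x":35,"y":-73.6,"z":-2,"roll":-2.04,"grip":4.8},
  {"x":35,"y":-73.6,"z":-2,"roll":-2.04,"grip":4.8},
  {"x":35,"y":-73.6,"z":-2,"roll":-2.04,"grip":4.8},
  {"x":35,"y":-73.6,"z":-2,"roll":-2.04,"grip":4.8},
  {"x":35,"y":-73.6,"z":-2,"roll":-2.04,"grip":4.8},
  {"x":35,"y":-73.6,"z":-2,"roll":-2.04,"grip":4.8},
  {"x":35,"y":-73.6,"z":-2,"roll":-2.04,"grip":4.8},
], grip_force=30)

```text
t: 3.1
tcp_pos: [0.5285, -0.1353, 0.2015]
tool_rot: [0.919, 0.395, -0.001, -0.001]
force: [0.3, 0.5, -0.2]
finger_gap: 0.563
```

Request:
play_rows([
  {"x":0.15,"y":-0.17,"z":-3.5},
  {"x":0.15,"y":-0.17,"z":-7},
  {"x":0.15,"y":-0.17,"z":-10},
  {"x":0.15,"y":-0.17,"z":-11.0},
  {"x":0.15,"y":-0.17,"z":-11.0},
])

```text
invalid input at $.rows[0]: expected keys grip, x, y, z, roll
```

Run:
```python
from h import *
a=save('top','t1')[150:270,250:410];b=save('side','s1')[200:400,200:400]
cv2.imwrite('pics/j1.png',np.hstack([cv2.resize(a,(533,400),interpolation=2),cv2.resize(b,(400,400),interpolation=2)])[:,:,::-1][:, :933])
im=cv2.imread('pics/j1.png');cv2.imwrite('pics/j1.png',cv2.resize(im,(800,343)))
s=manip.sense();print(s['tcp_pos'],s['tool_rot'],s['q'],s['t'])
```

```text
[ 0.52892978 -0.13548896  0.201746  ] [ 9.18721484e-01  3.94905771e-01 -2.56080580e-04 -4.48508318e-04] [-4.55597895e-01  4.47327140e-01  1.65252448e+00  2.26354936e-04
  1.04275530e+00  3.03153605e-01] 3.2
```

View pics/j1.png

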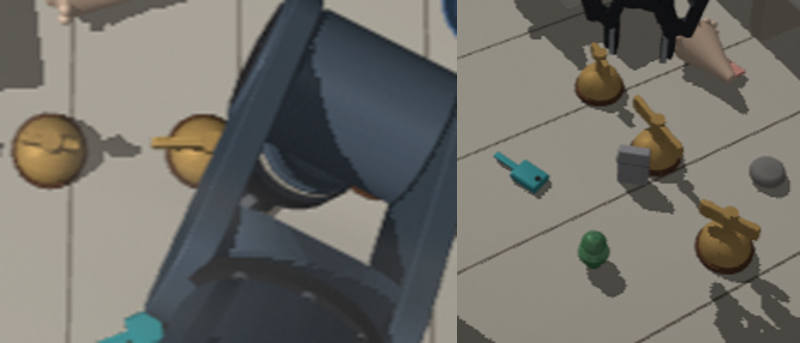

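The hover is above the case; the top view is mostly hidden by the arm, so I descend part way and look with the side camera.

Request:
play_rows([
  {"x":0.1,"y":-0.15,"z":-3.5,"roll":0,"grip":4.8},
  {"x":0.1,"y":-0.15,"z":-7,"roll":0,"grip":4.8},
  {"x":0.1,"y":-0.15,"z":-10,"roll":0,"grip":4.8},
  {"x":0.1,"y":-0.15,"z":-11.5,"roll":0,"grip":4.8},
  {"x":0.1,"y":-0.15,"z":-11.5,"roll":0,"grip":4.8},
  {"x":0.1,"y":-0.15,"z":-11.5,"roll":0,"grip":4.8},
])

```text
t: 3.8
tcp_pos: [0.53, -0.1362, 0.0872]
tool_rot: [0.918, 0.395, -0.0, -0.0]
force: [0.6, 0.4, 0.5]
finger_gap: 0.561
```

Run:
```python
from h import *
b=save('side','s2')[220:370,230:380]
cv2.imwrite('pics/j2.png',cv2.resize(b,(600,600),interpolation=2)[:,:,::-1])
s=manip.sense();print(s['tcp_pos'],s['tool_rot'],s['t'],s['finger_gap'])
```

```text
[ 0.53060038 -0.13664977  0.08774707] [9.18533115e-01 3.95343857e-01 3.28888254e-04 2.08414396e-04] 3.85 0.5619597175958796
```

View pics/j2.png

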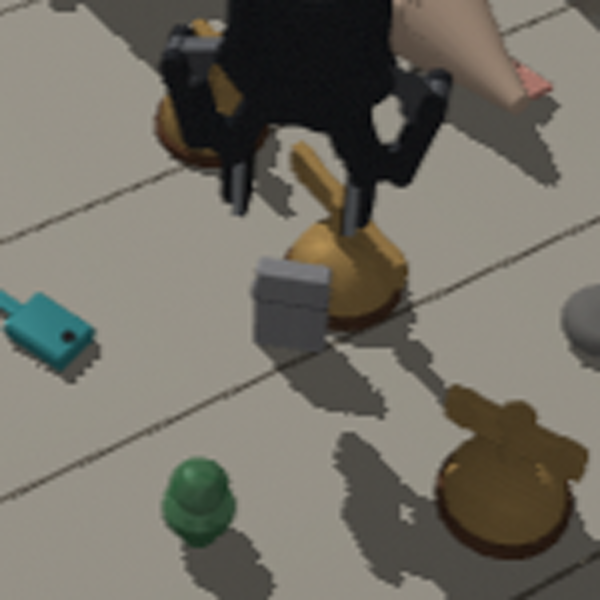

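Request:
play_rows([
  {"x":-0.2,"y":-0.2,"z":-1.5,"roll":0,"grip":4.8},
  {"x":-0.2,"y":-0.2,"z":-3,"roll":0,"grip":4.8},
  {"x":-0.2,"y":-0.2,"z":-4.3,"roll":0,"grip":4.8},
  {"x":-0.2,"y":-0.2,"z":-4.3,"roll":0,"grip":4.8},
  {"x":-0.2,"y":-0.2,"z":-4.3,"roll":0,"grip":4.8},
])

```text
t: 4.35
tcp_pos: [0.5289, -0.1387, 0.0452]
tool_rot: [0.918, 0.395, 0.001, 0.0]
force: [1.0, -0.1, 0.5]
finger_gap: 0.561
```

Run:
```python
from h import *
b=save('side','s3')[220:370,230:380]
cv2.imwrite('pics/j3.png',cv2.resize(b,(600,600),interpolation=2)[:,:,::-1])
s=manip.sense();print(s['tcp_pos'],s['force'],s['t'],s['finger_gap'])
```

```text
[ 0.52912558 -0.13881898  0.04544131] [ 0.85092927 -0.76717744  0.68381085] 4.4 0.5611193126430671
```

View pics/j3.png

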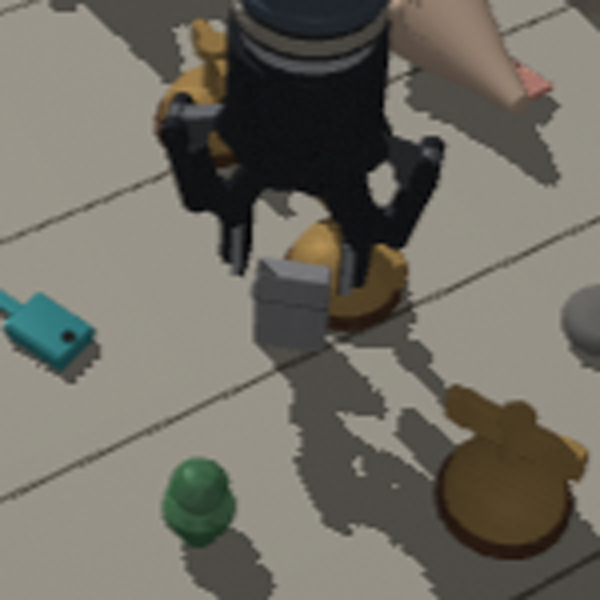

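Run:
```python
from h import *
T=np.array([.5291,-.1388,.0454]);u=np.array([.69,-.724,0])
x,y=.918,.395;u=np.array([2*x*y,y*y-x*x,0]);print(u)
for z in (.025,.03,.035,.04,.05,.06):
    print(z,[(proj('side',[*(T+s*u)[:2],z])-[230,220])*4 for s in (-.0275,.0275)])
C=np.array([.530,-.137,0]);l=np.array([.727,-.687,0]);p=np.array([.687,.727,0])
print('case',[(proj('side',C+a*.019*l+b*.0065*p+[0,0,.057])-[230,220])*4 for a in(-1,1) for b in(-1,1)])
print('caseb',[(proj('side',C+a*.019*l-.0065*p)-[230,220])*4 for a in(-1,1)])
```

```text
[ 0.72522  -0.686699  0.      ]
0.025 [array([239.8282449 , 302.44160182]), array([343.28236224, 322.23574048])]
0.03 [array([240.06980944, 296.25159865]), array([343.85120035, 316.05771164])]
0.035 [array([240.31288565, 290.02285927]), array([344.42362717, 309.84070658])]
0.04 [array([240.55748778, 283.75501893]), array([344.99967678, 303.58435528])]
0.05 [array([241.05132761, 271.10055333]), array([346.16278276, 290.95211036])]
0.06 [array([241.55144644, 258.28519066]), array([347.34079964, 278.15792148])]
case [array([254.54734931, 271.72139625]), array([259.86598735, 252.74902232]), array([327.84228991, 285.49339822]), array([332.49885293, 266.28386543])]
caseb [array([251.31626786, 342.37082065]), array([322.00974616, 356.0458292 ])]
```

Request:
play_rows([
  {"x":0,"y":0,"z":-0.6,"roll":0,"grip":4.8},
  {"x":0,"y":0,"z":-1.2,"roll":0,"grip":4.8},
  {"x":0,"y":0,"z":-1.2,"roll":0,"grip":4.8},
])

```text
t: 4.7
tcp_pos: [0.5287, -0.1386, 0.0328]
tool_rot: [0.919, 0.395, 0.0, 0.0]
force: [-0.1, -0.5, 0.5]
finger_gap: 0.561
```

Run:
```python
from h import *
b=save('side','s4')[220:370,230:380]
cv2.imwrite('pics/j4.png',cv2.resize(b,(600,600),interpolation=2)[:,:,::-1])
s=manip.sense();print(s['tcp_pos'],s['force'],s['t'],s['finger_gap'])
```

```text
[ 0.52880435 -0.13868185  0.03301911] [-0.99640352 -0.06974618 -0.0304678 ] 4.75 0.5609497408895434
```

View pics/j4.png

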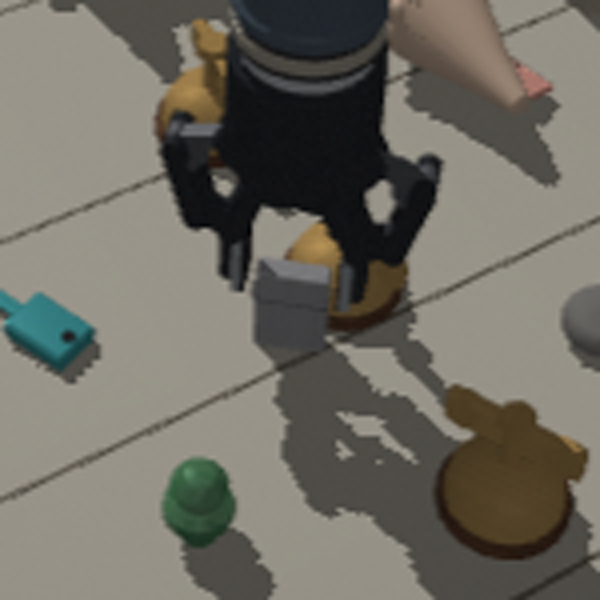

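Request:
play_rows([
  {"x":0,"y":0,"z":0,"roll":0,"grip":3},
  {"x":0,"y":0,"z":0,"roll":0,"grip":3},
  {"x":0,"y":0,"z":0,"roll":0,"grip":3},
  {"x":0,"y":0,"z":0,"roll":0,"grip":3},
  {"x":0,"y":0,"z":0,"roll":0,"grip":3},
  {"x":0,"y":0,"z":0,"roll":0,"grip":3},
], grip_force=30)

```text
t: 5.35
tcp_pos: [0.5288, -0.1387, 0.0332]
tool_rot: [0.918, 0.395, 0.0, 0.0]
force: [-0.6, 1.9, 4.2]
finger_gap: 0.433
```

Request:
play_rows([
  {"x":0,"y":0,"z":0.5,"roll":0,"grip":3},
  {"x":0,"y":0,"z":1,"roll":0,"grip":3},
  {"x":-1,"y":-0.2,"z":1,"roll":0,"grip":3},
  {"x":-2.5,"y":-0.4,"z":1,"roll":0,"grip":3},
  {"x":-4,"y":-0.6,"z":1,"roll":0,"grip":3},
  {"x":-5.5,"y":-0.8,"z":1,"roll":0,"grip":3},
  {"x":-6,"y":-1,"z":1,"roll":0,"grip":3},
  {"x":-6,"y":-1,"z":1,"roll":0,"grip":3},
])

```text
t: 6.15
tcp_pos: [0.4679, -0.1488, 0.0432]
tool_rot: [0.919, 0.395, 0.0, 0.0]
force: [-0.8, 0.4, -2.1]
finger_gap: 0.434
```

Run:
```python
from h import *
b=save('side','s5')[220:370,210:360]
cv2.imwrite('pics/j5.png',cv2.resize(b,(600,600),interpolation=2)[:,:,::-1])
s=manip.sense();print(s['tcp_pos'],s['force'],s['t'],s['finger_gap'])
```

```text
[ 0.46895614 -0.14908565  0.04332043] [ 0.83659276 -0.91468704 -0.69088016] 6.2 0.4367234759072001
```

View pics/j5.png

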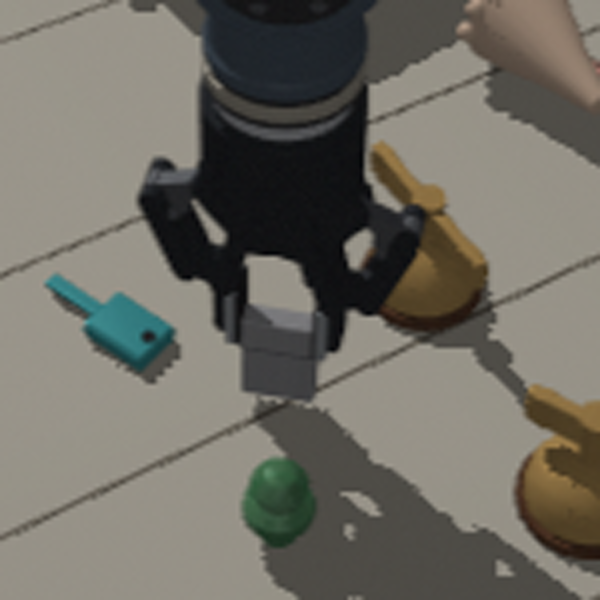

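The case hangs upright between the pads at about (280,350), clear of the stopper and car key. I lower it, open and rise.

Request:
play_rows([
  {"x":0,"y":0,"z":-0.4,"roll":0,"grip":3},
  {"x":0,"y":0,"z":-0.8,"roll":0,"grip":3},
  {"x":0,"y":0,"z":-1.0,"roll":0,"grip":3},
  {"x":0,"y":0,"z":-1.0,"roll":0,"grip":3},
  {"x":0,"y":0,"z":-1.0,"roll":0,"grip":4.0},
  {"x":0,"y":0,"z":-1.0,"roll":0,"grip":5.0},
  {"x":0,"y":0,"z":-1.0,"roll":0,"grip":5.0},
  {"x":0,"y":0,"z":-1.0,"roll":0,"grip":5.0},
])

```text
t: 7.0
tcp_pos: [0.469, -0.1491, 0.0332]
tool_rot: [0.919, 0.395, 0.001, 0.001]
force: [0.5, 0.3, 0.8]
finger_gap: 0.587
```

Run:
```python
from h import *
b=save('side','s6')[220:370,210:360]
cv2.imwrite('pics/j6.png',cv2.resize(b,(600,600),interpolation=2)[:,:,::-1])
s=manip.sense();print(s['tcp_pos'],s['force'],s['t'],s['finger_gap'])
```

```text
[ 0.46894493 -0.14909515  0.03324295] [ 0.24760426  0.86703653 -0.14242462] 7.05 0.5856600370843021
```

View pics/j6.png

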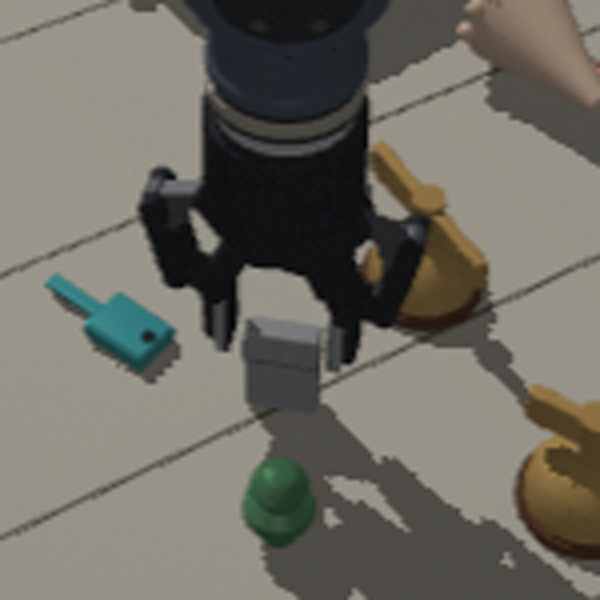

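Request:
play_rows([
  {"x":0,"y":0,"z":3,"roll":0,"grip":5},
  {"x":0,"y":0,"z":7,"roll":0,"grip":5},
  {"x":0,"y":0,"z":12,"roll":0,"grip":5},
  {"x":4,"y":-0.1,"z":12,"roll":0.3,"grip":0},
  {"x":12.9,"y":-0.5,"z":12,"roll":2.33,"grip":0},
  {"x":12.9,"y":-0.5,"z":12,"roll":2.33,"grip":0},
  {"x":12.9,"y":-0.5,"z":12,"roll":2.33,"grip":0},
  {"x":12.9,"y":-0.5,"z":12,"roll":2.33,"grip":0},
  {"x":12.9,"y":-0.5,"z":12,"roll":2.33,"grip":0},
  {"x":12.9,"y":-0.5,"z":12,"roll":2.33,"grip":0},
  {"x":12.9,"y":-0.5,"z":12,"roll":2.33,"grip":0},
  {"x":12.9,"y":-0.5,"z":12,"roll":2.33,"grip":0},
  {"x":12.9,"y":-0.5,"z":12,"roll":2.33,"grip":0},
  {"x":12.9,"y":-0.5,"z":12,"roll":2.33,"grip":0},
  {"x":12.9,"y":-0.5,"z":12,"roll":2.33,"grip":0},
  {"x":12.9,"y":-0.5,"z":12,"roll":2.33,"grip":0},
  {"x":12.9,"y":-0.5,"z":12,"roll":2.33,"grip":0},
  {"x":12.9,"y":-0.5,"z":12,"roll":2.33,"grip":0},
  {"x":12.9,"y":-0.5,"z":12,"roll":2.33,"grip":0},
  {"x":12.9,"y":-0.5,"z":12,"roll":2.33,"grip":0},
])

```text
t: 9.05
tcp_pos: [0.5976, -0.1539, 0.153]
tool_rot: [-0.0, 1.0, 0.001, -0.001]
force: [0.8, -0.1, -0.2]
finger_gap: 0.007
```

Run:
```python
from h import *
a=save('side','s7')[180:380,220:420];b=save('top','t7')[150:270,250:410]
cv2.imwrite('pics/j7.png',np.hstack([cv2.resize(a,(400,400),interpolation=2),cv2.resize(b,(400,300),interpolation=2)[:, :].repeat(1,0) if 0 else cv2.copyMakeBorder(cv2.resize(b,(400,300)),0,100,0,0,0)])[:,:,::-1])
s=manip.sense();print(s['tcp_pos'],s['tool_rot'],s['q'],s['t'],s['finger_gap'])
```

```text
[ 0.59772226 -0.15400013  0.15308794] [ 6.25735143e-04  9.99999166e-01  9.55982963e-04 -6.02746276e-04] [-4.33597306e-01  5.99055509e-01  1.51561448e+00  1.43546151e-03
  1.02881958e+00 -2.00388378e+00] 9.15 0.0003247285660271856
```

View pics/j7.png

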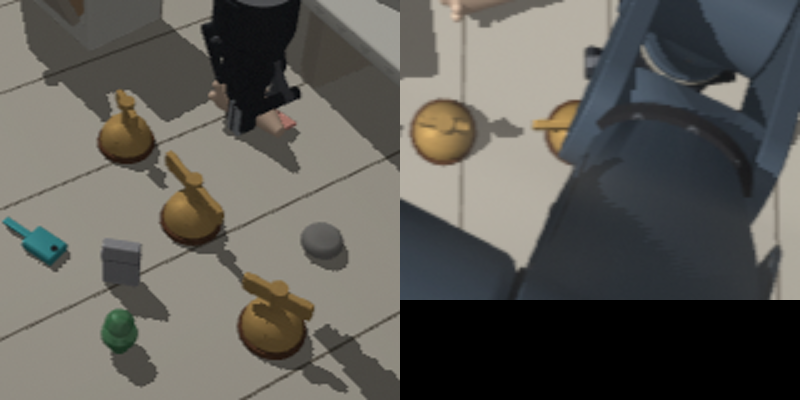

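Request:
play_rows([
  {"x":0,"y":0,"z":-4,"roll":0,"grip":0},
  {"x":0,"y":0,"z":-7,"roll":0,"grip":0},
  {"x":0,"y":0,"z":-9,"roll":0,"grip":0},
  {"x":0,"y":0,"z":-9,"roll":0,"grip":0},
  {"x":0,"y":0,"z":-9,"roll":0,"grip":0},
])

```text
t: 9.65
tcp_pos: [0.5979, -0.1541, 0.0632]
tool_rot: [0.001, 1.0, 0.001, -0.001]
force: [0.8, 0.3, 0.6]
finger_gap: -0.004
```

Run:
```python
from h import *
a=save('side','s8')[220:340,260:380]
cv2.imwrite('pics/j8.png',cv2.resize(a,(600,600),interpolation=2)[:,:,::-1])
s=manip.sense();print(s['tcp_pos'],s['force'],s['t'])
for z in (.04,.046,.052): print(z,[(proj('side',[s['tcp_pos'][0]-.011,s['tcp_pos'][1]+d,z])-[260,220])*5 for d in (-.014,.014)])
```

```text
[ 0.59855792 -0.15436181  0.06401802] [-0.39600543  0.39619039 -0.24932289] 9.7
0.04 [array([373.19689271, 360.93014569]), array([335.2388649 , 315.91883003])]
0.046 [array([374.40740204, 351.4879884 ]), array([336.28753311, 306.47182196])]
0.052 [array([375.6270982 , 341.97417245]), array([337.34402252, 296.95435598])]
```

View pics/j8.png

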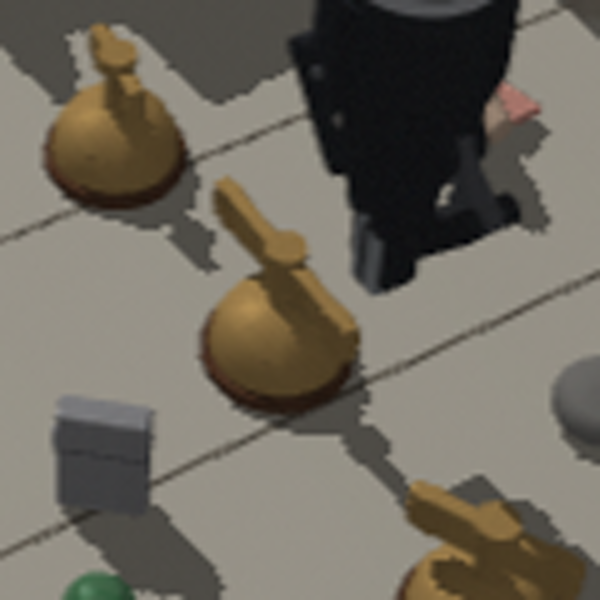

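Run:
```python
from h import *
f=lambda X:np.round((proj('side',X)-[260,220])*5)
print('boss',f([.575,-.118,.069]),'-ytip top/bot',f([.575,-.168,.066]),f([.575,-.168,.046]),'+ytip',f([.575,-.068,.066]))
print('case top c',f([.47,-.149,.057]))
for z in (.047,.06,.07,.08):print(z,f([.5875,-.1615,z]),f([.6085,-.1615,z]),f([.5875,-.1465,z]))
a=save('top','t8')
cv2.imwrite('pics/j8t.png',cv2.resize(a[160:260,260:400],(840,600)[:2] if 0 else (798,570),interpolation=2)[:,:,::-1])
```

```text
boss [285. 246.] -ytip top/bot [353. 331.] [349. 363.] +ytip [221. 175.]
case top c [105. 414.]
0.047 [365. 339.] [406. 320.] [345. 315.]
0.06 [368. 318.] [409. 299.] [347. 294.]
0.07 [370. 302.] [412. 283.] [349. 278.]
0.08 [372. 285.] [414. 266.] [351. 261.]
```

View pics/j8t.png

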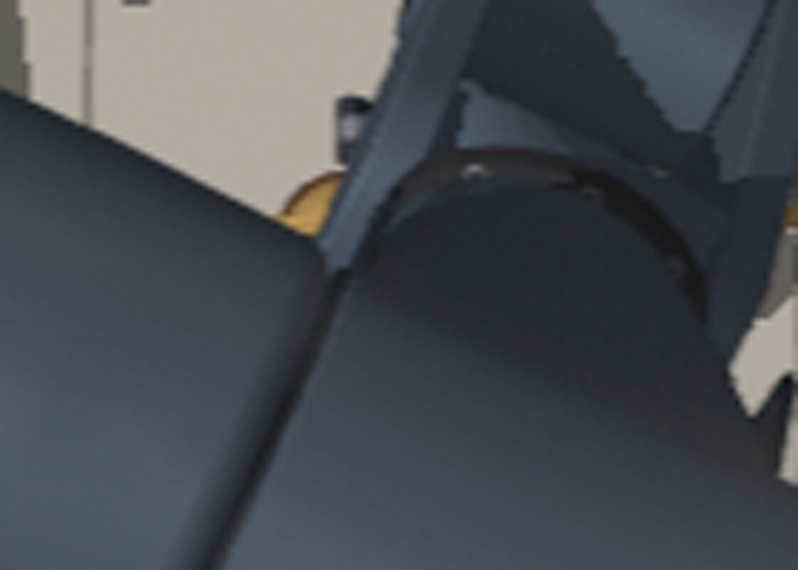

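Request:
play_rows([
  {"x":0,"y":-0.3,"z":-1,"roll":0,"grip":0},
  {"x":0,"y":-0.3,"z":-1.9,"roll":0,"grip":0},
  {"x":0,"y":-0.3,"z":-1.9,"roll":0,"grip":0},
  {"x":0,"y":-0.3,"z":-1.9,"roll":0,"grip":0},
])

```text
t: 10.15
tcp_pos: [0.5985, -0.1574, 0.0451]
tool_rot: [0.001, 1.0, 0.001, 0.0]
force: [0.1, -0.4, 0.2]
finger_gap: 0.003
```

Run:
```python
from h import *
a=save('side','s9')[220:340,260:380]
cv2.imwrite('pics/j9.png',cv2.resize(a,(600,600),interpolation=2)[:,:,::-1])
s=manip.sense();p=s['tcp_pos'];print(p,s['force'],s['t'])
# arc: shift rows for key angle th, offset d from blade centreplane, radius r
c=np.array([.575,-.118]);r,d=.039,.015
for th in np.arange(0,1.5,.12).tolist()+[1.45,1.5]:
    R=np.array([[np.cos(th),np.sin(th)],[-np.sin(th),np.cos(th)]])
    print(round(th,2),np.round((c+R@[d,-r]-p[:2])*100,2))
```

```text
[ 0.59873393 -0.15747177  0.04534306] [ 0.79775884  0.438091   -0.68155518] 10.2
0.0 [-0.87  0.05]
0.12 [-1.35 -0.1 ]
0.24 [-1.84 -0.2 ]
0.36 [-2.34 -0.23]
0.48 [-2.84 -0.2 ]
0.6 [-3.34 -0.12]
0.72 [-3.82  0.03]
0.84 [-4.28  0.23]
0.96 [-4.71  0.48]
1.08 [-5.11  0.79]
1.2 [-5.46  1.14]
1.32 [-5.78  1.53]
1.44 [-6.04  1.95]
1.45 [-6.06  1.99]
1.5 [-6.16  2.18]
```

View pics/j9.png

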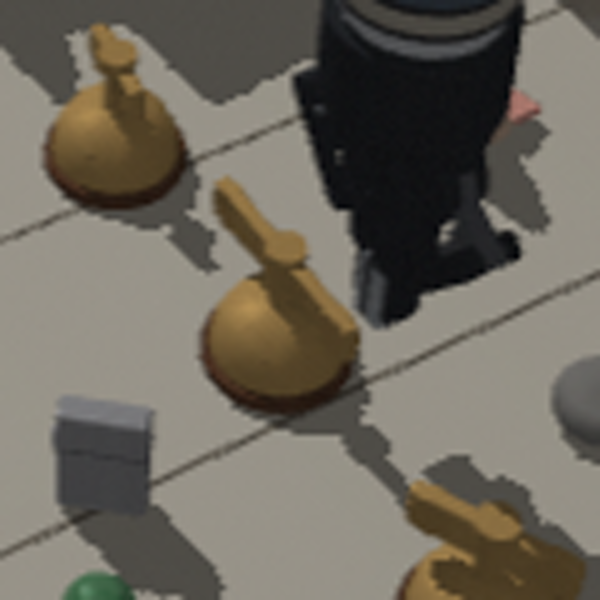

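Request:
play_rows([
  {"x":-0.5,"y":0.05,"z":0,"roll":0,"grip":0},
  {"x":-0.87,"y":0.05,"z":0,"roll":0,"grip":0},
  {"x":-1.35,"y":-0.1,"z":0,"roll":-0.12,"grip":0},
  {"x":-1.84,"y":-0.2,"z":0,"roll":-0.24,"grip":0},
  {"x":-2.34,"y":-0.23,"z":0,"roll":-0.36,"grip":0},
  {"x":-2.84,"y":-0.2,"z":0,"roll":-0.48,"grip":0},
  {"x":-2.84,"y":-0.2,"z":0,"roll":-0.48,"grip":0},
])

```text
t: 10.9
tcp_pos: [0.5705, -0.1596, 0.0457]
tool_rot: [0.239, 0.971, 0.0, 0.001]
force: [1.6, 0.1, -1.9]
finger_gap: 0.002
```

Run:
```python
from h import *
a=save('side','s10')[220:340,240:360]
cv2.imwrite('pics/j10.png',cv2.resize(a,(600,600),interpolation=2)[:,:,::-1])
s=manip.sense();p=s['tcp_pos'];print(p,s['force'],s['ft_torque'],s['t'])
```

```text
[ 0.57076723 -0.159691    0.04574747] [ 0.92834306 -0.65579713 -1.00592938] [-0.03082548 -0.22752354  0.00530582] 10.95
```

View pics/j10.png

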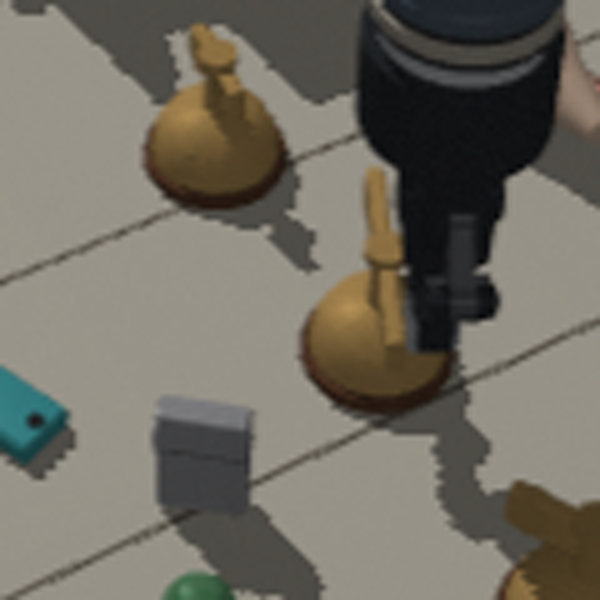

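Request:
play_rows([
  {"x":-0.55,"y":0.1,"z":0,"roll":-0.12,"grip":0},
  {"x":-1.03,"y":0.25,"z":0,"roll":-0.24,"grip":0},
  {"x":-1.49,"y":0.45,"z":0,"roll":-0.36,"grip":0},
  {"x":-1.92,"y":0.7,"z":0,"roll":-0.48,"grip":0},
  {"x":-2.32,"y":1.01,"z":0,"roll":-0.6,"grip":0},
  {"x":-2.67,"y":1.36,"z":0,"roll":-0.72,"grip":0},
  {"x":-2.99,"y":1.75,"z":0,"roll":-0.84,"grip":0},
  {"x":-3.25,"y":2.17,"z":0,"roll":-0.96,"grip":0},
  {"x":-3.35,"y":2.4,"z":0,"roll":-1.0,"grip":0},
  {"x":-3.35,"y":2.4,"z":0,"roll":-1.0,"grip":0},
  {"x":-3.35,"y":2.4,"z":0,"roll":-1.0,"grip":0},
])

```text
t: 12.05
tcp_pos: [0.5378, -0.1375, 0.0461]
tool_rot: [0.673, 0.74, -0.001, 0.003]
force: [-0.6, -4.8, -0.2]
finger_gap: -0.003
```

Run:
```python
from h import *
a=save('side','s11')[220:340,240:360]
cv2.imwrite('pics/j11.png',cv2.resize(a,(600,600),interpolation=2)[:,:,::-1])
s=manip.sense();p=s['tcp_pos'];print(p,s['force'],s['ft_torque'],s['t'])
for th in (1.2,1.3,1.35,1.4,1.45): print(th,[np.round((proj('side',[.575+k*.05*np.sin(th),-.118+k*.05*np.cos(th),.066])-[240,220])*5) for k in (1,-1)])
```

```text
[ 0.53779177 -0.13749155  0.04606903] [-0.76602552 -4.58513852  0.17192184] [-0.82518073  0.11673571 -0.01491808] 12.1
1.2 [array([452., 183.]), array([313., 322.])]
1.3 [array([462., 189.]), array([304., 315.])]
1.35 [array([466., 192.]), array([300., 312.])]
1.4 [array([470., 195.]), array([295., 309.])]
1.45 [array([474., 199.]), array([291., 305.])]
```

View pics/j11.png

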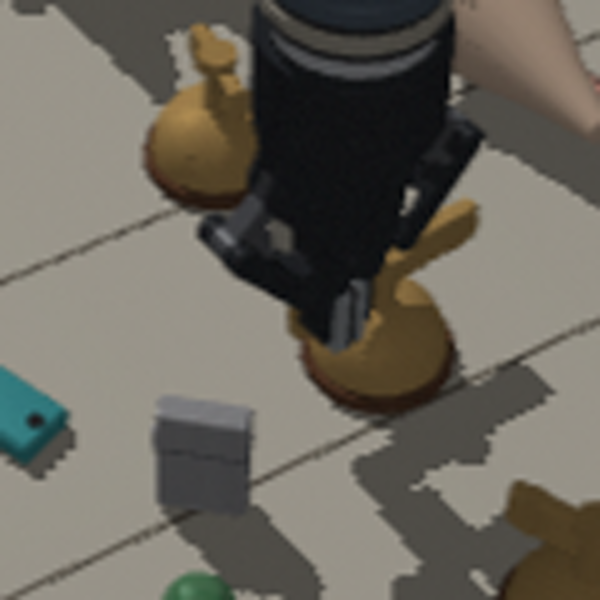

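Request:
play_rows([
  {"x":0,"y":0.3,"z":0,"roll":0,"grip":0},
  {"x":0,"y":0.5,"z":0,"roll":0,"grip":0},
  {"x":0,"y":0.5,"z":0,"roll":0,"grip":0},
  {"x":0,"y":0.5,"z":0,"roll":0,"grip":0},
])

```text
t: 12.5
tcp_pos: [0.5379, -0.1368, 0.0462]
tool_rot: [0.67, 0.742, -0.004, 0.005]
force: [-3.5, -13.4, -3.4]
finger_gap: -0.002
```

Run:
```python
from h import *
a=save('side','s12')[220:340,240:360]
cv2.imwrite('pics/j12.png',cv2.resize(a,(600,600),interpolation=2)[:,:,::-1])
s=manip.sense();p=s['tcp_pos'];print(p,s['force'],s['ft_torque'],s['t'])
```

```text
[ 0.53789359 -0.13677088  0.04622569] [ -3.75297857 -13.34574626  -2.95438752] [-2.25096677  0.56559272  0.07006313] 12.55
```

View pics/j12.png

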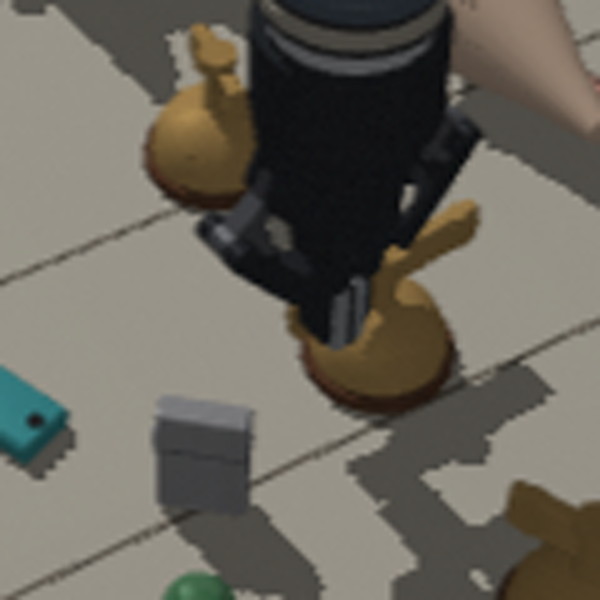

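Request:
play_rows([
  {"x":0,"y":0.05,"z":0,"roll":0,"grip":0},
  {"x":0,"y":0,"z":3,"roll":0,"grip":0},
  {"x":0,"y":0,"z":7,"roll":0,"grip":0},
  {"x":0,"y":0,"z":12,"roll":0,"grip":0},
  {"x":0,"y":0,"z":16,"roll":0,"grip":0},
  {"x":0,"y":0,"z":16,"roll":0,"grip":0},
])

```text
t: 13.15
tcp_pos: [0.5414, -0.1383, 0.2124]
tool_rot: [0.669, 0.743, -0.002, 0.011]
force: [1.0, -0.3, -0.4]
finger_gap: -0.002
```

Run:
```python
from h import *
im=save('side','s13');a=im[200:350,230:380]
cv2.imwrite('pics/j13.png',np.hstack([cv2.resize(a,(400,400),interpolation=2),cv2.resize(im[80:220,170:310],(400,400),interpolation=2)])[:,:,::-1])
s=manip.sense();p=s['tcp_pos'];print(p,s['force'],s['tool_rot'],s['t'])
for l in ('drawer_knob','cabinet','drawer'):
  print(l,[(np.round(d['point'],1),round(d['score'],2)) for d in landmark_of(l,'side')[:3]])
```

```text
[ 0.53951448 -0.13754155  0.20951851] [-0.34167712  0.52842374  0.15251416] [ 0.66956315  0.74270429 -0.00267742  0.00826813] 13.2
drawer_knob [(array([218.3, 158.3]), 0.77)]
cabinet [(array([262.3, 178.2]), 0.81)]Traceback (most recent call last):
  File "<stdin>", line 6, in <module>
ValueError: it knows: bell_long, bell_mid, bell_short, cabinet, carkey, case, conch, drawer_knob, pebble, stopper
```

View pics/j13.png

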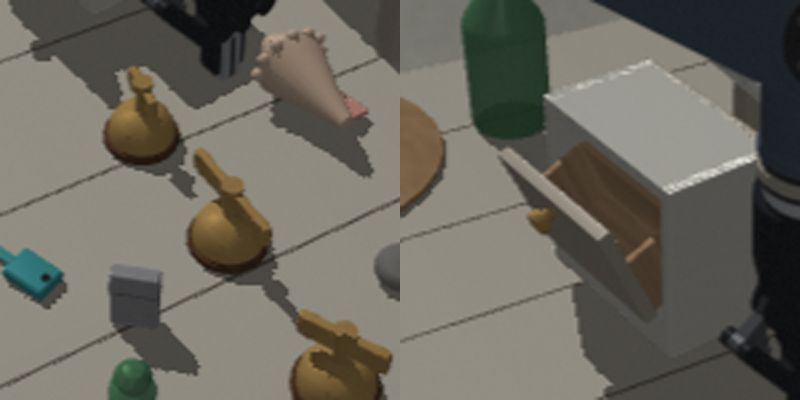

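```bash
python3 - <<'E'
from h import *
np.set_printoptions(precision=4,suppress=True)
def tri(a,b):
    P=[]
    for c in('top','side'):
        i=camera_info(c);P.append(np.array([[i['fx'],0,i['cx']],[0,i['fy'],i['cy']],[0,0,1]])@np.c_[i['R'],i['t']])
    X=cv2.triangulatePoints(P[0],P[1],np.array(a,float),np.array(b,float))[:,0];X=X[:3]/X[3]
    print(X,'err',proj('top',X)-a,proj('side',X)-b)
q=lambda x,y:(110+x/2.5,130+y/2.5); s=lambda x,y:(170+(x-400)*.35,80+y*.35)
print('knob');tri((155,207),(218.3,158.3));tri(q(109,200),s(541,221))
print('drawer top R front corner');tri(q(198,165),s(605,238))
print('drawer top L front corner');tri(q(10,185),s(500,153))
print('cab top FR corner');tri(q(205,101),s(668,190))
for th in (.35,.4,.45,.5,.55,.6,.65,.7):
    print(th,'knob out',.03*np.cos(th)+.104*np.sin(th),'z',.04+.104*np.cos(th)-.03*np.sin(th))
E
python3 - <<'E'
import cv2
a=cv2.imread('pics/top0.png')[160:225,105:205];cv2.imwrite('pics/td.png',cv2.resize(a,(800,520),interpolation=2))
E
```

```text
knob
[0.5386 0.2752 0.1219] err [-0.6502  1.6419] [ 1.4532 -0.1936]
[0.5365 0.2757 0.1244] err [ 0.2355 -0.5842] [-0.5176  0.0621]
drawer top R front corner
[0.5627 0.1943 0.1487] err [-0.4334  1.0295] [ 0.9447 -0.1418]
drawer top L front corner
[0.5412 0.3602 0.1463] err [-0.5169  1.3368] [ 1.1165 -0.1356]
cab top FR corner
[0.6152 0.1843 0.1851] err [-0.0978  0.2175] [ 0.1973 -0.033 ]
0.35 knob out 0.0638425533607883 z 0.12740782791246388
0.4 knob out 0.0681313374201862 z 0.12410779310704054
0.45 knob out 0.07224982861814824 z 0.12059753262134149
0.5 knob out 0.07618773287154829 z 0.11688582027847266
0.55 knob out 0.07993520747057373 z 0.1129819334262688
0.6 knob out 0.08348288568037403 z 0.10889562974875547
0.65 knob out 0.08682190015301978 z 0.10463712287702062
0.7 knob out 0.08994390509125452 z 0.10021705686045608
```

View pics/td.png

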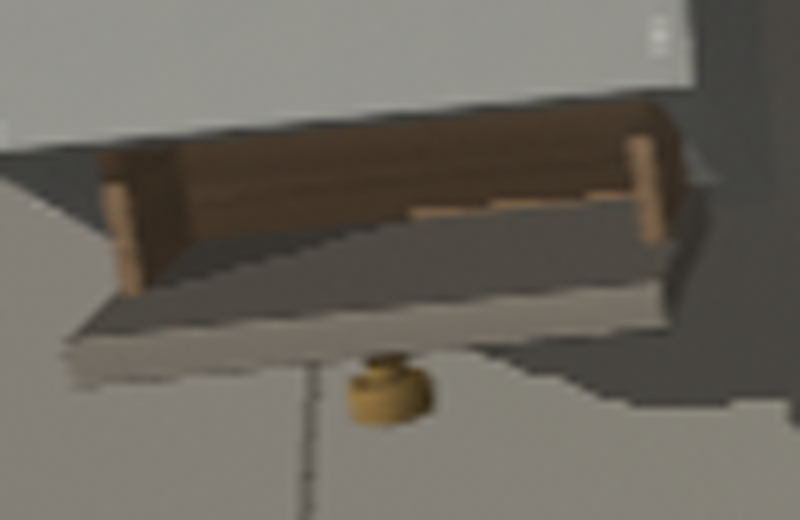

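Request:
play_rows([
  {"x":-3.3,"y":41,"z":1,"roll":1.58,"grip":0},
  {"x":-3.3,"y":41,"z":1,"roll":1.58,"grip":0},
  {"x":-3.3,"y":41,"z":1,"roll":1.58,"grip":0},
  {"x":-3.3,"y":41,"z":1,"roll":1.58,"grip":0},
  {"x":-3.3,"y":41,"z":1,"roll":1.58,"grip":0},
  {"x":-3.3,"y":41,"z":1,"roll":1.58,"grip":0},
  {"x":-3.3,"y":41,"z":1,"roll":1.58,"grip":0},
  {"x":-3.3,"y":41,"z":1,"roll":1.58,"grip":0},
  {"x":-3.3,"y":41,"z":1,"roll":1.58,"grip":0},
  {"x":-3.3,"y":41,"z":1,"roll":1.58,"grip":0},
  {"x":-3.3,"y":41,"z":1,"roll":1.58,"grip":0},
  {"x":-3.3,"y":41,"z":1,"roll":1.58,"grip":0},
  {"x":-3.3,"y":41,"z":1,"roll":1.58,"grip":0},
  {"x":-3.3,"y":41,"z":1,"roll":1.58,"grip":0},
  {"x":-3.3,"y":41,"z":1,"roll":1.58,"grip":0},
  {"x":-3.3,"y":41,"z":-3,"roll":1.58,"grip":0},
  {"x":-3.3,"y":41,"z":-7,"roll":1.58,"grip":0},
  {"x":-3.3,"y":41,"z":-10,"roll":1.58,"grip":0},
  {"x":-3.3,"y":41,"z":-10,"roll":1.58,"grip":0},
  {"x":-3.3,"y":41,"z":-10,"roll":1.58,"grip":0},
])

```text
t: 15.3
tcp_pos: [0.5043, 0.2735, 0.106]
tool_rot: [-0.056, 0.998, 0.0, 0.005]
force: [1.0, 0.1, 0.5]
finger_gap: 0.004
```

Run:
```python
from h import *
a=save('side','s14')[80:220,170:310]
cv2.imwrite('pics/j14.png',cv2.resize(a,(600,600),interpolation=2)[:,:,::-1])
s=manip.sense();p=s['tcp_pos'];print(p,s['force'],s['tool_rot'],s['t'])
```

```text
[0.5051689  0.27388805 0.1070538 ] [0.14938702 0.15496018 0.12616241] [-5.56785682e-02  9.98425329e-01  5.79513593e-04  6.81344318e-03] 15.35
```

View pics/j14.png

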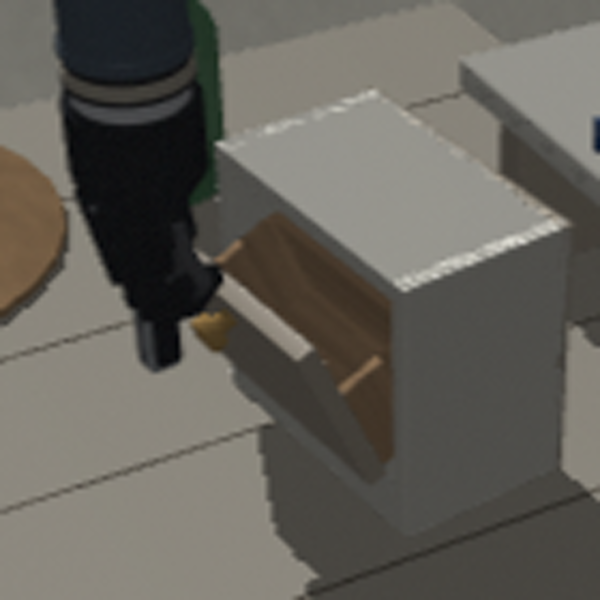

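Request:
play_rows([
  {"x":1,"y":0.1,"z":0,"roll":0,"grip":0},
  {"x":2,"y":0.15,"z":0.2,"roll":0,"grip":0},
  {"x":2.7,"y":0.2,"z":0.6,"roll":0,"grip":0},
  {"x":3.4,"y":0.25,"z":1.0,"roll":0,"grip":0},
  {"x":4.1,"y":0.3,"z":1.3,"roll":0,"grip":0},
  {"x":4.8,"y":0.35,"z":1.6,"roll":0,"grip":0},
  {"x":5.4,"y":0.4,"z":1.8,"roll":0,"grip":0},
  {"x":5.4,"y":0.4,"z":1.8,"roll":0,"grip":0},
])

```text
t: 16.15
tcp_pos: [0.5582, 0.2781, 0.1256]
tool_rot: [-0.056, 0.998, 0.001, 0.005]
force: [-6.3, 0.3, 3.6]
finger_gap: -0.0
```

Run:
```python
from h import *
a=save('side','s15')[80:220,170:310]
cv2.imwrite('pics/j15.png',cv2.resize(a,(600,600),interpolation=2)[:,:,::-1])
s=manip.sense();p=s['tcp_pos'];print(p,s['force'],s['ft_torque'],s['t'])
```

```text
[0.55817483 0.27798459 0.12546226] [-5.75886626  0.79645724  4.24376797] [0.15387719 1.00928994 0.01002451] 16.2
```

View pics/j15.png

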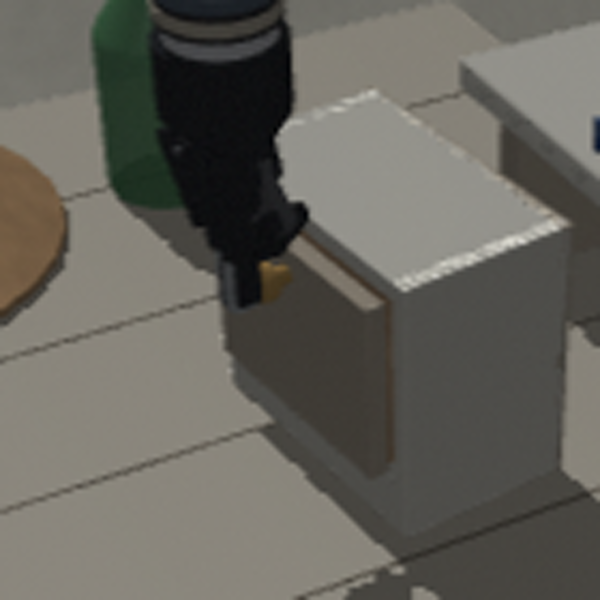

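Request:
play_rows([
  {"x":0.3,"y":0.03,"z":0,"roll":0,"grip":0},
  {"x":0.6,"y":0.06,"z":0,"roll":0,"grip":0},
  {"x":0.8,"y":0.08,"z":0,"roll":0,"grip":0},
  {"x":0.8,"y":0.08,"z":0,"roll":0,"grip":0},
])

```text
t: 16.6
tcp_pos: [0.5579, 0.2779, 0.1256]
tool_rot: [-0.056, 0.998, -0.001, -0.004]
force: [-18.4, -0.5, 13.6]
finger_gap: -0.003
```

Request:
play_rows([
  {"x":-1,"y":-0.1,"z":0,"roll":0,"grip":0},
  {"x":-4,"y":-0.4,"z":0,"roll":0,"grip":0},
  {"x":-8,"y":-0.8,"z":0,"roll":0,"grip":0},
  {"x":-10,"y":3,"z":4,"roll":0,"grip":0},
  {"x":-12,"y":7,"z":8,"roll":0,"grip":0},
  {"x":-14,"y":11,"z":12,"roll":0,"grip":0},
  {"x":-14,"y":11,"z":12,"roll":0,"grip":0},
  {"x":-14,"y":11,"z":12,"roll":0,"grip":0},
])

```text
t: 17.4
tcp_pos: [0.4203, 0.3919, 0.2499]
tool_rot: [-0.058, 0.998, 0.002, 0.001]
force: [-0.2, 0.2, -0.1]
finger_gap: 0.002
```

Run:
```python
from h import *
np.set_printoptions(precision=4,suppress=True)
im=save('side','s16');t=save('top','t16')
cv2.imwrite('pics/j16.png',np.hstack([cv2.resize(im[80:380,170:400],(400,522),interpolation=2),cv2.copyMakeBorder(cv2.resize(t[130:280,110:420],(400,194),interpolation=2),0,328,0,0,0)])[:,:,::-1])
cv2.imwrite('pics/j16b.png',cv2.resize(im[100:200,190:290],(600,600),interpolation=2)[:,:,::-1])
s=manip.sense();print(s['tcp_pos'],s['force'],s['t'])
ks=landmark_of('drawer_knob','side')[:1];print(ks)
ex=np.array([.994,.11]);h=np.array([.606,.283])
for th in(0,.04,.08):
    o=.03*np.cos(th)+.104*np.sin(th);print(th,proj('side',[*(h-o*ex),.04+.104*np.cos(th)-.03*np.sin(th)]))
c=landmark_of('case','top')[:1]+landmark_of('case','side')[:1];print(c, ray('top',c[0]['point'],0) if c else 0)
```

```text
[0.4191 0.3881 0.246 ] [-0.6467 -0.5807  0.268 ] 17.5
[{'point': [233.0, 147.0], 'score': 0.8}]
0 [232.1508 145.7699]
0.04 [230.7709 146.7303]
0.08 [229.4106 147.7404]
[{'point': [332.3, 245.1], 'score': 0.69}, {'point': [280.8, 321.9], 'score': 0.59}] [ 0.4697 -0.1476  0.    ]
```

View pics/j16.png

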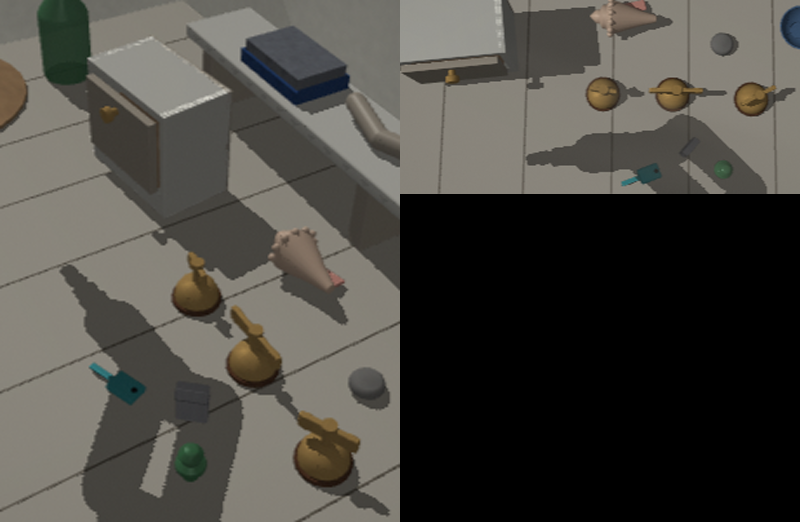

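View pics/j16b.png

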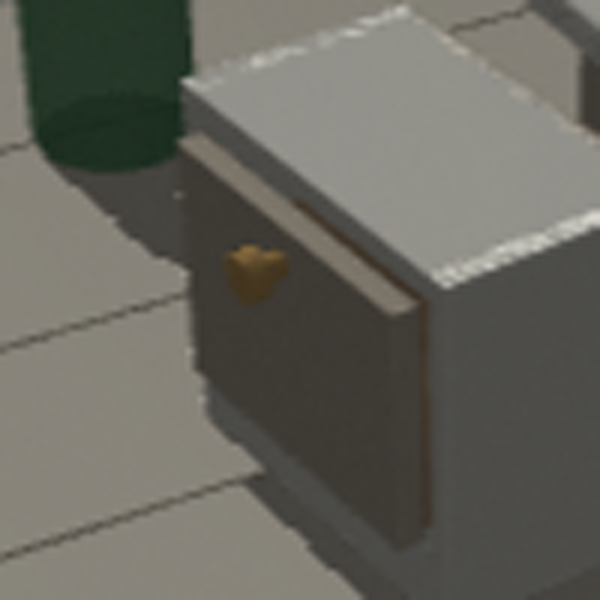

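```bash
python3 - <<'E'
from h import *
h=np.array([.606,.283]);ex=np.array([.994,.11]);ey=np.array([-.11,.994])
for th in(0,.04,.08,.12):
  r=[]
  for v in(.123,.0):
    o=.014*np.cos(th)+v*np.sin(th);P=h-o*ex-.083*ey
    r.append((proj('side',[*P,.04+v*np.cos(th)-.014*np.sin(th)])-[190,100])*6)
  print(th,np.round(r,0).tolist(),np.round(r[0]-r[1],1))
E
python3 - <<'E'
import cv2
a=cv2.imread('pics/s16.png')[140:200,240:280];cv2.imwrite('pics/j17.png',cv2.resize(a,(400,600),interpolation=cv2.INTER_NEAREST))
E
```

```text
0 [[396.0, 317.0], [402.0, 557.0]] [  -5.5 -239.9]
0.04 [[386.0, 322.0], [402.0, 558.0]] [ -15.7 -235.5]
0.08 [[376.0, 328.0], [402.0, 559.0]] [ -25.9 -230.7]
0.12 [[366.0, 334.0], [402.0, 559.0]] [ -36.1 -225.5]
```

View pics/j17.png

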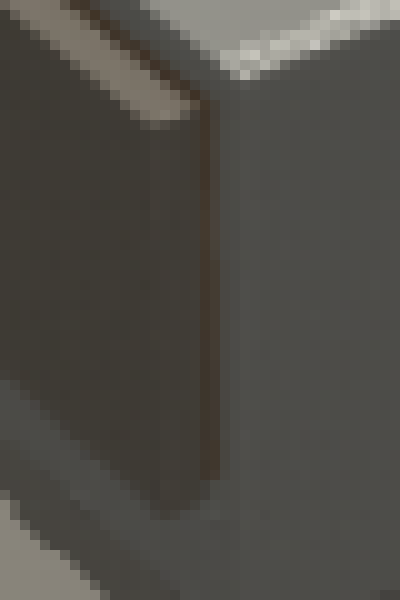

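Request:
play_rows([
  {"x":4,"y":-4,"z":-2,"roll":0,"grip":0},
  {"x":7,"y":-8,"z":-5,"roll":0,"grip":0},
  {"x":10,"y":-11.4,"z":-8,"roll":0,"grip":0},
  {"x":10,"y":-11.4,"z":-10.8,"roll":0,"grip":0},
  {"x":10,"y":-11.4,"z":-10.8,"roll":0,"grip":0},
  {"x":12,"y":-11.2,"z":-10.8,"roll":0,"grip":0},
  {"x":13.2,"y":-11.1,"z":-10.8,"roll":0,"grip":0},
  {"x":13.9,"y":-11,"z":-10.8,"roll":0,"grip":0},
  {"x":14.5,"y":-11,"z":-10.8,"roll":0,"grip":0},
  {"x":14.8,"y":-11,"z":-10.8,"roll":0,"grip":0},
  {"x":14.8,"y":-11,"z":-10.8,"roll":0,"grip":0},
])

```text
t: 18.75
tcp_pos: [0.5579, 0.2765, 0.1367]
tool_rot: [-0.056, 0.998, -0.002, -0.013]
force: [-13.8, -0.5, 10.1]
finger_gap: -0.003
```

Request:
play_rows([
  {"x":-1,"y":-0.1,"z":0,"roll":0,"grip":0},
  {"x":-4,"y":-0.4,"z":0,"roll":0,"grip":0},
  {"x":-8,"y":-0.8,"z":0,"roll":0,"grip":0},
  {"x":-10,"y":3,"z":4,"roll":0,"grip":0},
  {"x":-12,"y":7,"z":8,"roll":0,"grip":0},
  {"x":-14,"y":11,"z":11,"roll":0,"grip":0},
  {"x":-14,"y":11,"z":11,"roll":0,"grip":0},
  {"x":-14,"y":11,"z":11,"roll":0,"grip":0},
  {"x":-14,"y":11,"z":11,"roll":0,"grip":0},
])

```text
t: 19.65
tcp_pos: [0.4172, 0.3866, 0.2471]
tool_rot: [-0.057, 0.998, -0.002, -0.013]
force: [0.1, -0.1, -0.6]
finger_gap: 0.005
```

Run:
```python
from h import *
im=save('side','s18')
cv2.imwrite('pics/j18.png',cv2.resize(im[80:380,170:400],(460,600),interpolation=2)[:,:,::-1])
s=manip.sense();print(s['tcp_pos'],s['force'],abs(s['qd']).max(),s['t'])
```

```text
[0.41729382 0.38580011 0.24622846] [ 0.78191775 -0.32307538 -0.57728789] 0.021415077438075657 19.7
```

View pics/j18.png

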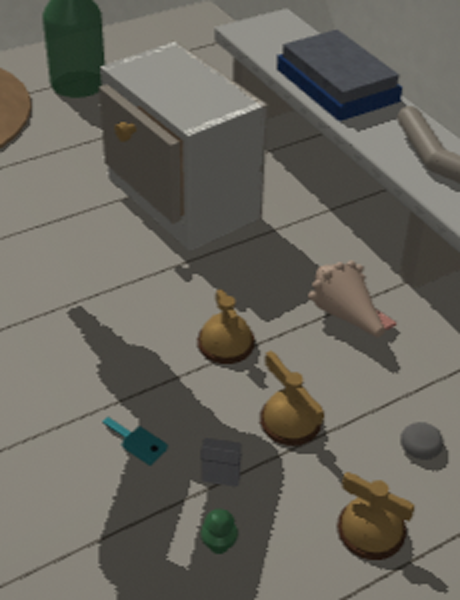

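The drawer front sits shut (knob at about (124,130)), the key is at rest at (292,380), and the case stands at (221,462). The arm is clear of everything.

```bash
python3 -c "
from station import sign_off; print(sign_off())"
```

```text
the job is handed in; nothing more can be done
None
```

I did all three steps and handed the job in at about 20 s of the 58 s allowed; no verdict was reported.

- **Case:** I gripped it across its 38 mm side and set it down upright at about (0.47, -0.15). That is roughly 109 mm from the bell's axis, and it was still standing in the last picture.
- **Long key:** I pushed the wing round with closed fingers until the force rose from about 5 to 14 N with no further motion, which is the stop. I then lifted away, and the pictures show the key back at rest.
- **Drawer:** I pushed it shut at the knob to a hard stop. A second push at a different height stopped at the same x of 0.558 m.
- **Last look:** The two shorter-keyed bells and the loose things look where they were, and the arm is clear with force readings at noise level.

**Two checks disagreed or were weak:**
- **Fingertip height:** In the pictures the fingertips stood about 10 to 25 mm higher than the stated 17 mm ahead of the TCP. I set working heights that would hold either way.
- **Drawer tilt:** Its edges in the picture could only be read to about 0 to 0.02 rad, so "shut" rests mainly on the hard stop.

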